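# Seat two ink tanks and start the purge

### The job

Get the print head in the service dock ready: push the wide ink tank all the way down until it is home, then push the narrow one all the way down, and then press the long bar key fully down for about half a second and let it come back up. Only push and press: do not pull any tank up, leave the round tank standing as it is, do not press the small round key, and leave the bottle, jar and syringe where they are.

Things in the scene. Friction and masses are not known exactly. Their poses are not given: they have to be found in the camera images.
- dock: Fixed white service dock, 200 (x) by 290 (y) by 60 mm high. Origin at the centre of its underside; x points from the key row to the tank row, z up. Three tanks in fixed collars at dock x = +40 mm, y = -85, 0, +85 mm, in any order; bar key and small round key at x = -65 mm, y = +68 and -68 mm, either way round; all turned with the dock.
- wide_tank_top (a point): Centre of the top face of the wide ink tank: a black block 56 (dock x) by 46 mm (dock y), flat on top, sliding vertically in a fixed grey collar 76 (x) by 70 (y) mm, whose top is 76 mm above the desk. The tank's top stands 98 mm above the desk fully up and 84 mm when home (8 mm above the collar).
- wide_tank (a joint): Travel of the wide tank. Its joint value is in m: 0 = fully up (it starts between 0 and 0.004), grows as the tank is pushed down, 0.014 = home against a firm stop. It slides stiffly: about 4 N moves it, and it stays wherever it is left; pulled upwards it comes out (negative values).
- narrow_tank_top (a point): Centre of the top face of the narrow ink tank: a black block 56 (dock x) by 22 mm (dock y), flat on top; heights as for the wide tank.
- narrow_tank (a joint): Travel of the narrow tank. Its joint value is in m: 0 = fully up (it starts between 0 and 0.004), grows as the tank is pushed down, 0.014 = home against a firm stop. It slides stiffly: about 4 N moves it, and it stays wherever it is left; pulled upwards it comes out (negative values).
- round_tank_top (a point): Centre of the top face of the round ink tank, a black cylinder of 38 mm diameter, to be left as it is; heights as for the wide tank.
- round_tank (a joint): Travel of the round tank. Its joint value is in m: 0 = fully up (it starts between 0 and 0.004), grows as the tank is pushed down, 0.014 = home against a firm stop. It slides stiffly: about 4 N moves it, and it stays wherever it is left; pulled upwards it comes out (negative values).
- bar_key_top (a point): Centre of the top face of the long bar key: black, 24 (dock x) by 90 mm (dock y), in a low grey frame 34 by 102 by 5 mm. Its top is 76 mm above the desk when up and 70 mm fully down; the frame's top is at 65 mm.
- bar_key (a joint): Travel of the bar key in m: 0 = up, 0.006 = fully down on its stop. A spring raises it again; it starts to move at about 1.5 N and is fully down at about 5 N.
- dot_key_top (a point): Centre of the top face of the small round key (black, 24 mm diameter, top 76 mm above the desk), not to be pressed.
- dot_key (a joint): Travel of the small round key, m; 0 = up, 0.006 = fully down; same spring as the bar key.
- water_bottle: Loose clear bottle with a white cap, 60 mm diameter, 150 mm tall, standing beside the dock. Origin at the centre of its underside.
- ink_jar: Loose amber jar with a black cap, 52 mm diameter, 70 mm tall, standing beside the dock. Origin at the centre of its underside.
- syringe: Loose black and white syringe, about 157 mm long and 25 mm high, lying beside the dock. Origin under its barrel on the desk, x along its length towards the nozzle.

How it is judged (in metres and radians):
On the way, in this order (a step that is already met when the one before it is completed fails the run):
1. the wide tank is pushed home (value of joint wide_tank above 0.012 m), for 0.2 s.
2. the narrow tank is pushed home (value of joint narrow_tank above 0.012 m), for 0.2 s.
3. the bar key is held fully down (value of joint bar_key above 0.0045 m), for 0.2 s.
At the end, for the whole second after the job is handed in: The wide and narrow tanks are home (within 2 mm of their stops), the bar key is up again (within 1.5 mm), the small round key is up, the round tank is within 4 mm of where it was, and the bottle, jar and syringe are within 30 mm of where they stood (value of joint each of wide_tank, narrow_tank above 0.012 m and value of joint each of bar_key, dot_key below 0.0015 m and distance of round_tank_top from where it was at the start of the episode below 0.004 m and distance of each of water_bottle, ink_jar, syringe from where it was at the start of the episode below 0.03 m); the robot touches nothing.
It fails at once if the narrow tank is pushed before the wide one is home (value of joint narrow_tank above 0.008 m and value of joint wide_tank below 0.0115 m).
It fails at once if the bar key is pressed before both tanks are home (value of joint bar_key above 0.003 m and value of joint any of wide_tank, narrow_tank below 0.0115 m).
It fails at once if the small round key is pressed, or the round tank is pushed or pulled (value of joint dot_key above 0.003 m or distance of round_tank_top from where it was at the start of the episode above 0.004 m).
It fails at once if a tank is pulled up (value of joint any of wide_tank, narrow_tank, round_tank below -0.004 m).
It fails at once if the bottle, jar or syringe is lifted or shoved (height (world z) of any of water_bottle, ink_jar, syringe above 0.02 m or distance of any of water_bottle, ink_jar, syringe from where it was at the start of the episode above 0.03 m).
It also fails if it takes over 35 s, if anything falls off the work surface, if the arm or the gripper's body presses on something with over 40 N, if the wrist force passes 120 N, or if a joint passes its speed limit or range.

### The arm

A 6-joint arm with a two-finger parallel gripper is mounted at the origin on the work surface. World frame = base frame: x ahead of the robot, y to its left, z up, the work surface at z = 0. Lengths are in mm, angles in degrees, forces in N, time in s.
With the tool pointing down it reaches from about 350 to 850 mm from the base axis. Payload 8.1 kg.
Tool frame: the origin (TCP) lies at the very end of the fingers, on their centre line; the grasp point (between the pads) lies 19 mm behind it; z points along the fingers, y is the direction in which the jaws open and shut (so a half turn about z gives the same grasp; the last joint's range is limited). The gripper opens to 85 mm and grips with 20 to 120 N. Pads are 22 mm wide; open, the fingers measure 114 mm over their backs; the gripper's body (76 mm by 85 mm) begins 54 mm behind the grasp point. The pads swing forward as they close: fully open they stand 13 mm farther back than shut.
Start: joints at [-72.617, 7.471, 85.268, -0, 87.261, -4.893], TCP at [227.467, -555.215, 231.292] pointing down, gripper open.
Joint ranges: [-169.43, 169.43], [-51.17, 129.36], [1.28, 143.12], [-76.62, 256.62], [0, 156.53], [-152.29, 152.29]. Speed limits (degrees/s): [136.94, 136.94, 159.86, 180, 180, 180].

### API

Orientations are given as [roll, pitch, yaw] about the fixed x, y, z axes, in that order (R = Rz(yaw) Ry(pitch) Rx(roll)).
In Python, from bench import sensors, viewer, job gives the robot as it stands.
- The arm moves only by the shell command python3 -m pendant 'ROWS' [FORCE]. ROWS is JSON, one flat list of numbers, 5 for each row, row after row: the shift along the world's x, y, z in mm, then the turn about the world's z in rad, then the finger opening in mm, from 0 to 85.4. In form: [x, y, z, twist, hand, x, y, z, twist, hand, ...]. A call has 1 to 12 rows; each row shifts and turns the pose as measured when the row begins; what a row does not reach is not made up. A row lasts 1/12 s, in which the tool goes at most 41.7 mm and 7.16 degrees, less where a joint would pass 70% of its speed; a pose out of reach is approached as far as the arm can. A call with a gripper value outside its range is refused whole. The fingers move at their own pace and stop on an object; FORCE is the grip in N (left out, the last holds). Time passes only in rows, so rows that do not move let the fingers close. It gives the time, the measured TCP pose, the force and the opening at its end, in the units of the state.
- sensors.sense(): the state, without advancing time (a new reading comes with each control period).
- viewer.snapshot(name): name is "scene" or "side" or "wrist"; returns a dict with "frame" (420x560x3 uint8, blue, green, red), "z_map" (420x560 float32, mm along the optical axis (not along the pixel's ray), 0 where there is no reading), "fx", "fy", "cx", "cy" (pixels), "k1" (the pictures are not rectified: a ray, as slopes to the right and down, at radius r is drawn at 1 + k1 r^2 times it, then the intrinsics apply), "view" (4x4, takes a point from world to camera coordinates). Camera axes: x right, y down, z forward; pixel columns grow to the right and rows downward; lengths in mm; the calibration is good to about 2 mm. A picture is of the moment at which its call begins.
- job.hand_in(): hands the job in, once; it reports no verdict.
The state is a dict: "time": time; "joint_pos": joint angles; "qd": joint speeds; "joint_efforts": joint torques, N m; "tool_pos": TCP position; "tcp_rot": TCP orientation; "ft_force": force on the tool from outside, world axes, zero at the start; "wrist_torque": the same for the moment, N m; "finger_gap": finger opening in mm.
Only numpy, scipy, OpenCV 4.12 (cv2) and the standard library are available. Lean on these libraries where they do the work, as an engineer would, in place of code of your own. Each camera call takes 0.05 s, during which the arm holds its last target.

## Working session

There is one attempt and no reset: what is moved stays moved. The work goes in short steps, Python scripts to look and compute and a shell command to move; the robot and the scene stay as the last step left them, time stands still between calls to the robot, and variables do not carry over. Pictures are saved under pics/ and viewed, and the job is handed in when it is done.

```bash
mkdir -p pics; ls
python3 - <<'E'
from bench import sensors, viewer
import cv2,numpy as np,pickle
s=sensors.sense();print({k:np.round(v,3) for k,v in s.items()})
d={}
for n in("scene","side","wrist"):
    v=viewer.snapshot(n);d[n]=v;cv2.imwrite(f"pics/{n}0.png",v["frame"]);print(n,v["fx"],v["fy"],v["cx"],v["cy"],v["k1"],np.round(v["view"],3).tolist())
pickle.dump(d,open("s0.pkl","wb"))
E
```

```text
pics
{'time': np.float64(0.0), 'joint_pos': array([-72.617,   7.515,  85.329,  -0.   ,  87.26 ,  -4.895]), 'qd': array([ 0.014,  0.021,  0.037, -0.066, -0.114, -0.008]), 'joint_efforts': array([ 0.0000e+00, -5.6940e+01, -5.0055e+01, -0.0000e+00,  1.5000e-02,
       -0.0000e+00]), 'tool_pos': array([ 227.297, -554.704,  230.248]), 'tcp_rot': array([-1.79897e+02, -9.00000e-03,  2.22780e+01]), 'ft_force': array([ 0.097, -0.459, -0.   ]), 'wrist_torque': array([0.039, 0.002, 0.003]), 'finger_gap': np.float64(85.458)}
scene 444.93074828367077 444.93074828367077 280.8717103294996 213.97604127731236 0.014888537155823755 [[-0.068, 0.998, 0.007, -12.237], [0.77, 0.057, -0.636, -425.609], [-0.635, -0.038, -0.772, 1449.638], [0.0, 0.0, 0.0, 1.0]]
side 379.61195449550354 379.61195449550354 282.08560205919474 209.17299203223143 -0.06802395757337913 [[0.695, -0.719, -0.009, -400.005], [-0.493, -0.467, -0.734, 377.298], [0.523, 0.515, -0.679, 453.03], [0.0, 0.0, 0.0, 1.0]]
wrist 378.48726326924043 378.48726326924043 279.82831519881915 212.33289172753598 -0.09200534555754938 [[0.38, -0.925, -0.001, -598.68], [-0.874, -0.359, 0.328, -42.272], [-0.303, -0.124, -0.945, 380.488], [0.0, 0.0, 0.0, 1.0]]
```

View pics/scene0.png

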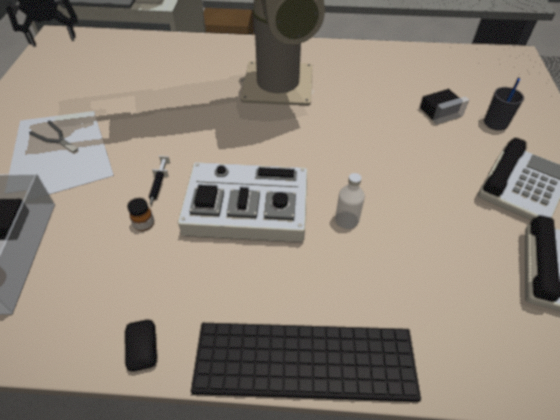

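View pics/side0.png

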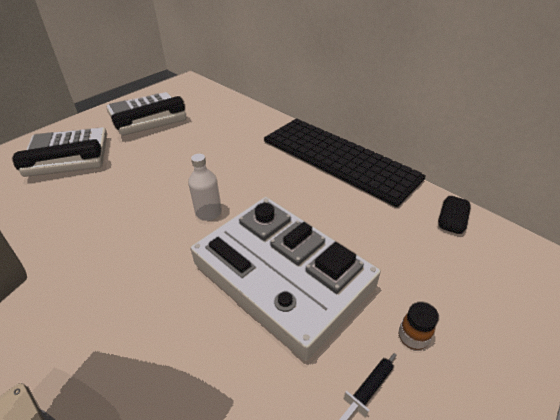

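View pics/wrist0.png

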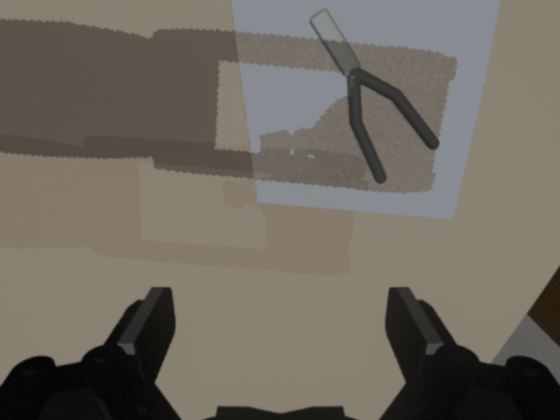

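The scene view shows the dock with the wide tank at (207,196), narrow at (243,199), round at (281,202), bar key at (276,173) and dot key at (221,170). The side view has them at (335,260), (298,236), (264,212), (230,255) and (285,299). The wrist view does not show the dock.

```bash
cat > h.py <<'E'
import numpy as np,cv2
def norm(v,uv):
    K=np.array([[v["fx"],0,v["cx"]],[0,v["fy"],v["cy"]],[0,0,1]])
    return cv2.undistortPoints(np.float64(uv).reshape(-1,1,2),K,np.array([v["k1"],0,0,0,0.])).reshape(-1,2)
def rays(v,uv):
    V=np.array(v["view"]);R=V[:3,:3];c=-R.T@V[:3,3]
    n=norm(v,uv);return c,np.c_[n,np.ones(len(n))]@R
def plane(v,uv,z):
    c,d=rays(v,uv);return c+d*((z-c[2])/d[:,2])[:,None]
def depth(v,uv):
    uv=np.atleast_2d(uv);c,d=rays(v,uv)
    z=v["z_map"][uv[:,1].astype(int),uv[:,0].astype(int)];return c+d*z[:,None],z
def tri(v1,p1,v2,p2):
    P=[];n=[]
    X=cv2.triangulatePoints(np.array(v1["view"])[:3],np.array(v2["view"])[:3],norm(v1,p1).T,norm(v2,p2).T)
    return (X[:3]/X[3]).T
def project(v,P):
    V=np.array(v["view"]);K=np.array([[v["fx"],0,v["cx"]],[0,v["fy"],v["cy"]],[0,0,1]])
    return cv2.projectPoints(np.float64(P).reshape(-1,1,3),cv2.Rodrigues(V[:3,:3])[0],V[:3,3],K,np.array([v["k1"],0,0,0,0.]))[0].reshape(-1,2)
E
python3 - <<'E'
import pickle;from h import *
d=pickle.load(open("s0.pkl","rb"))
# depth sanity
seeds={"scene":dict(wide=(207,192),narrow=(243,194),round=(281,198),bar=(276,173),dot=(221,170)),
"side":dict(wide=(335,257),narrow=(298,234),round=(264,209),bar=(230,255),dot=(285,299))}
for n in seeds:
    v=d[n]; g=v["frame"].max(2); m=(g<60).astype(np.uint8)
    k,l,st,ce=cv2.connectedComponentsWithStats(m,connectivity=4)
    for o,(x,y) in seeds[n].items():
        i=l[y,x]; ys,xs=np.where(l==i); P,z=depth(v,np.c_[xs,ys]); 
        print(n,o,g[y,x],i,st[i],ce[i].round(1),"medz",np.median(P[z>0],0).round(1),np.percentile(P[z>0,2],[5,50,95]).round(1))
    c=v["frame"][130:260,160:330] if n=="scene" else v["frame"][185:360,180:390]
    cv2.imwrite(f"pics/{n}_crop.png",cv2.resize(c,None,fx=4 if n=="scene" else 3.4,fy=4 if n=="scene" else 3.4,interpolation=cv2.INTER_CUBIC))
E
```

```text
scene wide 30 111 [194 186  23  22 424] [205.3 196.5] medz [ 591.3 -119.    97.5] [ 82.5  97.5 100.3]
scene narrow 33 112 [237 188  11  22 176] [242.4 198.5] medz [590.5 -34.9  96.3] [83.8 96.3 98.7]
scene round 34 113 [273 193  15  15 193] [279.7 199.9] medz [588.6  49.2  97.3] [ 83.4  97.3 100.2]
scene bar 31 109 [258 168  36  10 285] [275.6 172.7] medz [482.7  32.4  75.2] [65.8 75.2 78. ]
scene dot 32 108 [217 166   8   8  48] [220.7 169.9] medz [ 482.2 -102.9   75.1] [66.4 75.1 78.2]
side wide 36 24 [315 242  41  38 927] [335.1 260.4] medz [ 571.9 -126.    96.1] [81.6 96.1 97.8]
side narrow 38 16 [283 222  29  27 430] [297.1 235.1] medz [572.9 -41.4  94.5] [81.3 94.5 96.4]
side round 40 14 [255 203  19  20 315] [264.3 212.5] medz [572.7  42.6  95.9] [81.8 95.9 97.7]
side bar 29 20 [209 237  42  36 604] [229.6 254.7] medz [470.   24.5  74.5] [68.1 74.5 76.1]
side dot 34 68 [278 292  15  15 178] [284.8 299. ] medz [ 471.2 -107.8   75.2] [66.1 75.2 76.8]
```

View pics/scene_crop.png

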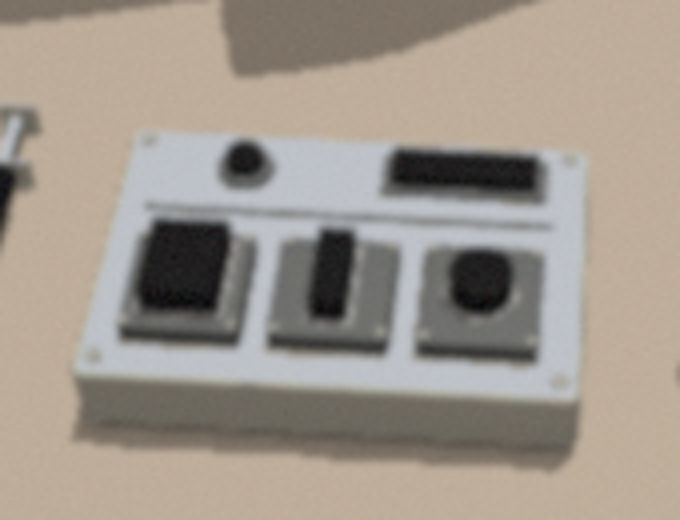

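View pics/side_crop.png

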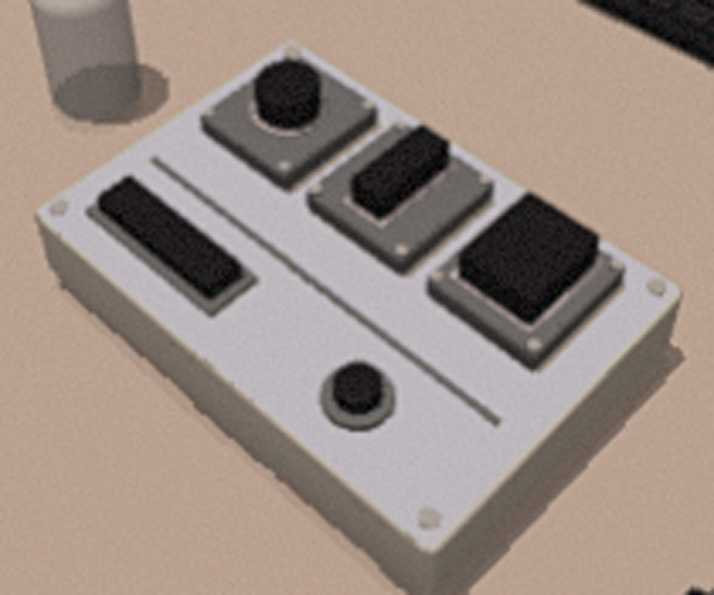

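The crops show four screw heads on the dock's top plate and clear tank and key tops. I'll triangulate these across the two views.

Run:
```python
import pickle;from h import *
d=pickle.load(open("s0.pkl","rb"));a,b=d["scene"],d["side"]
A=np.array([(150,139),(570,160),(93,355),(560,381)])/4.+[160,130]-.375
B=np.array([(429,517),(57,208),(656,287),(292,50)])/3.4+[180,185]-.35
S=tri(a,A,b,B);print("screws",S.round(1).tolist());
print("plane60",plane(a,A,60).round(1)[:,:2].tolist(),plane(b,B,60).round(1)[:,:2].tolist())
c=S.mean(0);w=S[1]+S[3]-S[0]-S[2];yaw=np.arctan2(-w[0],w[1]);u=S[2]+S[3]-S[0]-S[1];print("centre",c,"yaw",np.degrees(yaw),np.degrees(np.arctan2(u[1],u[0])),"len",np.linalg.norm(w)/2,np.linalg.norm(u)/2)
seeds={"scene":dict(wide=(207,192),narrow=(243,194),round=(281,198),bar=(276,173),dot=(221,170)),
"side":dict(wide=(335,257),narrow=(298,234),round=(264,209),bar=(230,255),dot=(285,299))}
for n in seeds:
    v=d[n]; m=(v["frame"].max(2)<60).astype(np.uint8)
    l=cv2.connectedComponents(m,connectivity=4)[1]
    for o,(x,y) in seeds[n].items():
        ys,xs=np.where(l==l[y,x]); P,z=depth(v,np.c_[xs,ys]);P=P[z>0]
        T=P[P[:,2]>np.percentile(P[:,2],90)-4]
        r=cv2.minAreaRect(T[:,:2].astype(np.float32));print(n,o,len(T),"z",np.median(T[:,2]).round(1),"rect",np.round(r[0],1),np.round(r[1],1),round(r[2],1))
# pred
ex=np.array([np.cos(yaw),np.sin(yaw)]);ey=np.array([-ex[1],ex[0]])
for o,p in dict(wide=(40,-85),narrow=(40,0),round=(40,85),bar=(-65,68),dot=(-65,-68)).items(): print(o,(c[:2]+p[0]*ex+p[1]*ey).round(1))
```

```text
screws [[451.8, -169.3, 59.1], [449.2, 96.5, 58.4], [627.1, -168.8, 58.9], [626.8, 97.0, 59.4]]
plane60 [[452.5, -168.8], [451.2, 96.1], [627.9, -168.2], [627.1, 97.2]] [[451.5, -169.9], [448.4, 95.8], [626.4, -169.4], [626.4, 96.3]]
centre [538.71164304 -36.13532177  58.96340944] yaw 0.31768683271302733 0.17071150137775384 len 265.8172290712541 176.5130621024174
scene wide 304 z 98.1 rect [ 583.4 -119.7] [51.3 43. ] 0.4
scene narrow 142 z 96.6 rect [582.5 -35.2] [51.3 19.3] 0.0
scene round 130 z 98.3 rect [583.4  49.7] [31.2 31.6] 4.4
scene bar 195 z 76.1 rect [477.8  31.4] [21.4 85.8] 1.6
scene dot 28 z 76.3 rect [ 479.1 -103.1] [15.1 16.4] 88.8
side wide 701 z 96.5 rect [ 577.7 -121.9] [56.7 44.7] 0.1
side narrow 292 z 95.1 rect [577.1 -37.8] [54.3 22.6] 0.0
side round 211 z 96.4 rect [576.9  46.5] [34.3 35.5] 5.8
side bar 514 z 74.7 rect [471.9  29.1] [23.3 89.6] 0.7
side dot 136 z 75.5 rect [ 472.8 -106. ] [20.3 20.6] 73.3
wide [ 579.2 -120.9]
narrow [578.7 -35.9]
round [578.2  49.1]
bar [473.3  31.5]
dot [ 474.1 -104.5]
```

Screws triangulate to z≈59 (expected about 60), at 265.8 × 176.5 mm spacing. The dock yaw is about 0.2°, and predicted centres agree with the depth-based tops to within a few mm. Targets are wide (579,-121), narrow (579,-36) and bar (473,31). I'll close the fingers and fly over high.

```bash
python3 -m pendant '[25,31,0,-0.1,0,25,31,0,-0.1,0,25,31,0,-0.1,0,25,31,0,-0.09,0,25,31,0,0,0,25,31,0,0,0,25,31,0,0,0,25,31,0,0,0,25,31,0,0,0,25,31,0,0,0,25,31,0,0,0,0,0,0,0,0]'
```

```text
time: 1.15
tool_pos: [506.2, -196.0, 225.7]
tcp_rot: [-179.6, 0.2, -1.6]
ft_force: [-0.7, -0.0, -0.6]
finger_gap: -0.3
```

```bash
python3 -m pendant '[25,25,0,0.03,0,25,25,0,0,0,23,25,0,0,0,0,0,0,0,0]'
python3 - <<'E'
from bench import sensors, viewer
import cv2,numpy as np,pickle
s=sensors.sense();print({k:np.round(s[k],2) for k in("tool_pos","tcp_rot","ft_force")})
d={}
for n in("side","wrist"):
    v=viewer.snapshot(n);d[n]=v;cv2.imwrite(f"pics/{n}1.png",v["frame"])
pickle.dump(d,open("s1.pkl","wb"))
E
```

```text
time: 1.48
tool_pos: [581.6, -115.2, 224.3]
tcp_rot: [-179.6, 0.3, 0.3]
ft_force: [0.3, -0.6, -1.4]
finger_gap: 0.2
{'tool_pos': array([ 581.63, -115.24,  224.33]), 'tcp_rot': array([-179.56,    0.3 ,    0.32]), 'ft_force': array([ 0.28, -0.59, -1.4 ])}
```

View pics/wrist1.png

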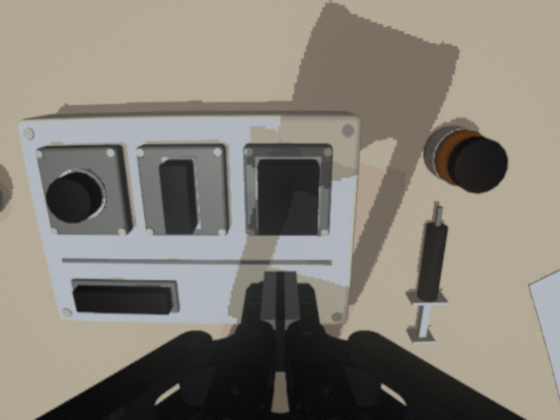

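View pics/side1.png

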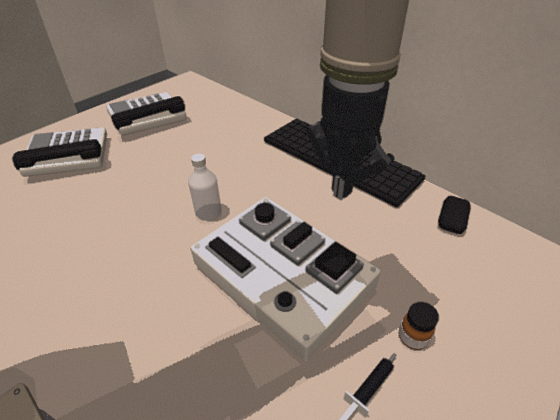

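The wrist view shows the wide tank at (288,196), with narrow (180,197), round (74,197), and bar (124,299). Cross-checking with a ray before descending.

```bash
python3 - <<'E'
import pickle;from h import *
v=pickle.load(open("s1.pkl","rb"))["wrist"]
l=cv2.connectedComponents((v["frame"].max(2)<45).astype(np.uint8),connectivity=4)[1]
for x,y,h in((288,196,97),(180,197,96),(124,299,76)):
    ys,xs=np.where(l==l[y,x]);P,z=depth(v,np.c_[xs,ys]);P=P[z>0];T=P[P[:,2]>np.percentile(P[:,2],90)-4]
    print(len(T),np.median(T[:,2]).round(1),(T.min(0)+T.max(0))[:2].round(1)/2,np.ptp(T,0).round(1),plane(v,[(x,y)],h).round(1))
E
python3 -m pendant '[-1,-3,-30,0,0,-1,-3,-30,0,0,0,0,-25,0,0,0,0,-12,0,0,0,0,-3,0,0,0,0,0,0,0]'
```

```text
2975 97.7 [ 580.7  -121.55] [54.4 43.6  5.5] [[ 583.6 -121.6   97. ]]
19806 76.3 [ 543.35 -109.35] [164.2 385.6 236.8] [[581.9 -40.4  96. ]]
1982 75.6 [475.35  29.55] [22.9 88.7  5.1] [[478.6  25.5  76. ]]
time: 2.08
tool_pos: [574.4, -130.1, 122.9]
tcp_rot: [-179.8, 0.3, 0.0]
ft_force: [0.1, 0.4, -0.1]
finger_gap: 0.4
```

```bash
python3 -m pendant '[5,9,-5,0,0,0,0,-6,0,0,0,0,0,0,0]'
```

```text
time: 2.33
tool_pos: [581.2, -122.0, 114.6]
tcp_rot: [-179.9, 0.1, -0.1]
ft_force: [0.2, 0.5, -0.5]
finger_gap: -0.3
```

```bash
python3 -m pendant '[0,0,-6,0,0,0,0,-5,0,0,0,0,-4,0,0,0,0,-3,0,0,0,0,-3,0,0,0,0,-3,0,0,0,0,-3,0,0]'
```

```text
time: 2.92
tool_pos: [584.1, -122.1, 89.8]
tcp_rot: [180.0, -0.3, -0.0]
ft_force: [-1.9, 0.1, 3.8]
finger_gap: 0.2
```

```bash
python3 -m pendant '[-1,0,-3,0,0,-1,0,-3,0,0,-1,0,-2,0,0]';python3 -m pendant '[0,0,-2,0,0,0,0,-2,0,0]'
```

```text
time: 3.17
tool_pos: [583.9, -122.3, 83.8]
tcp_rot: [179.9, -0.7, -0.0]
ft_force: [-4.2, 3.1, 22.4]
finger_gap: 0.2
time: 3.33
tool_pos: [584.2, -122.2, 83.8]
tcp_rot: [179.9, -0.7, 0.0]
ft_force: [-11.0, 3.6, 21.4]
finger_gap: 0.1
```

Firm stop at 83.8 mm (expected home is 84). I'll hold, then rise and move to the narrow tank.

```bash
python3 -m pendant '[0,0,-1,0,0,0,0,-1,0,0,0,0,-1,0,0]';python3 -m pendant '[0,0,8,0,0,0,0,12,0,0,0,0,10,0,0,0,0,0,0,0,-1,25,0,0,0,-1,25,0,0,0,0,25,0,0,0,0,8,0,0,0,0,0,0,0,0,0,0,0,0,0]'
```

```text
time: 3.58
tool_pos: [584.0, -122.2, 84.0]
tcp_rot: [179.9, -0.7, 0.0]
ft_force: [-4.3, 2.0, 10.9]
finger_gap: -0.0
time: 4.42
tool_pos: [581.8, -38.5, 117.9]
tcp_rot: [179.8, -0.9, -0.1]
ft_force: [0.9, -0.2, -0.8]
finger_gap: -0.2
```

Run:
```python
from bench import viewer
from h import *
import pickle
v=viewer.snapshot("wrist");cv2.imwrite("pics/wrist2.png",v["frame"]);pickle.dump(v,open("s2.pkl","wb"))
```

```text
(no output)
```

View pics/wrist2.png

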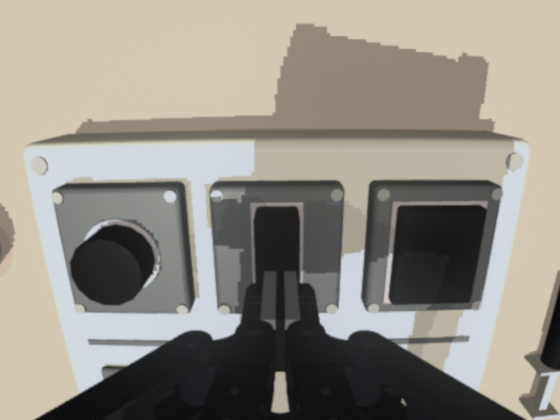

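The wide tank at (437,252) now looks sunk in its collar, and the narrow tank at (278,240) lies straight ahead of the fingertips. I'll check the wide tank's height and then descend.

```bash
python3 - <<'E'
import pickle;from h import *
v=pickle.load(open("s2.pkl","rb"))
for n,x,y in(("wide",435,250),("narrow",278,230),("round",110,265),("collar",360,210)):
    g=np.array([(x+i,y+j) for i in range(-8,9) for j in range(-8,9)]);P,z=depth(v,g);print(n,np.median(P[z>0],0).round(1))
E
python3 -m pendant '[-1,2,-7,0,0,0,0,-6,0,0,0,0,-3,0,0,0,0,-3,0,0,0,0,-3,0,0,0,0,-3,0,0]'
```

```text
wide [ 584.9 -119.    84. ]
narrow [601.1 -37.1  96.3]
round [583.4  45.1  97.5]
collar [599.2 -83.2  60. ]
time: 4.97
tool_pos: [581.1, -40.6, 90.7]
tcp_rot: [179.8, -0.9, -0.4]
ft_force: [-1.4, 1.9, 3.5]
finger_gap: -0.2
```

```bash
python3 -m pendant '[-1,1,-3,0,0,-1,1,-3,0,0,0,0,-2,0,0,0,0,-2,0,0]';python3 -m pendant '[0,0,-2,0,0,0,0,-1,0,0,0,0,-1,0,0]'
```

```text
time: 5.3
tool_pos: [580.9, -39.8, 83.7]
tcp_rot: [179.7, -1.1, -0.4]
ft_force: [-14.1, 1.8, 30.0]
finger_gap: 0.0
time: 5.55
tool_pos: [580.5, -39.8, 84.0]
tcp_rot: [179.6, -1.1, -0.4]
ft_force: [-2.5, 0.2, 7.8]
finger_gap: 0.2
```

Stop at 83.7–84 mm, so narrow is home. Next: rise and go to the bar key.

```bash
python3 -m pendant '[0,0,10,0,0,0,0,15,0,0,0,0,15,0,0,-28,0,0,0,0,-26,18,0,0,0,-26,18,0,0,0,-26,18,0,0,0,0,17,0,0,0,0,0,0,0,0,0,0,0,0,0]'
python3 - <<'E'
from bench import viewer
from h import *
import pickle
v=viewer.snapshot("side");cv2.imwrite("pics/side3.png",v["frame"])
w=viewer.snapshot("wrist");cv2.imwrite("pics/wrist3.png",w["frame"]);pickle.dump((v,w),open("s3.pkl","wb"))
E
```

```text
time: 6.38
tool_pos: [466.4, 33.3, 125.1]
tcp_rot: [179.6, -0.8, -0.4]
ft_force: [0.6, 0.4, 0.2]
finger_gap: -0.5
```

View pics/wrist3.png

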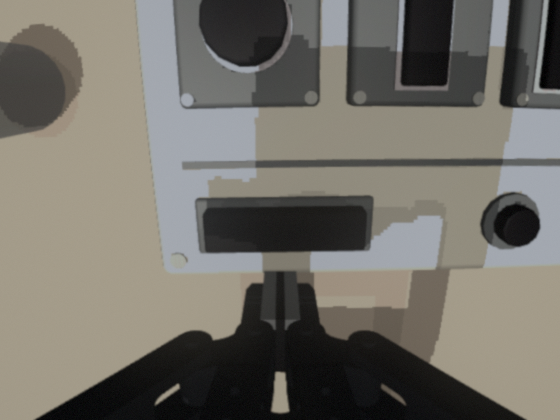

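View pics/side3.png

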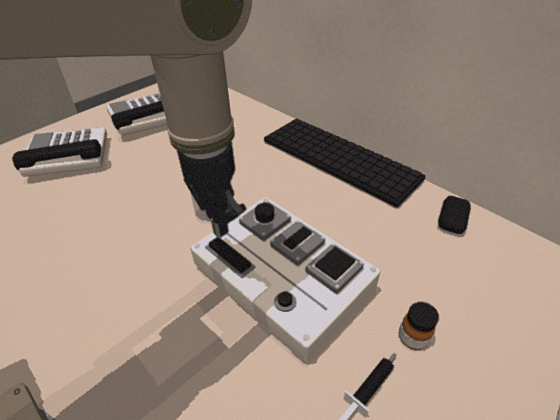

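The wrist view puts the bar key at (285,229), just ahead of the fingertips. In the side view both tanks (298,237) and (335,260) sit low, and the loose items are unchanged. Checking the bar centre and tank heights.

```bash
python3 - <<'E'
import pickle;from h import *
v,w=pickle.load(open("s3.pkl","rb"))
l=cv2.connectedComponents((w["frame"].max(2)<45).astype(np.uint8),connectivity=4)[1]
ys,xs=np.where(l==l[229,285]);P,z=depth(w,np.c_[xs,ys]);P=P[z>0];T=P[P[:,2]>np.percentile(P[:,2],90)-4]
print(len(T),np.median(T,0),(T.min(0)+T.max(0))/2,np.ptp(T,0))
for n,x,y in(("narrow",298,237),("wide",335,260)):
    g=np.array([(x+i,y+j) for i in range(-3,4) for j in range(-3,4)]);P,z=depth(v,g);print(n,np.median(P[z>0],0).round(1))
E
python3 -m pendant '[7,-1,-15,0,0,0,0,-15,0,0,0,0,-8,0,0,0,0,0,0,0]'
```

```text
6001 [475.99206989  28.5417927   75.87942972] [474.55474636  30.68303651  75.33039566] [23.89840645 88.5414765   5.31726578]
narrow [577.6 -39.   82.9]
wide [ 581.7 -119.6   82.7]
time: 6.82
tool_pos: [478.1, 28.9, 87.9]
tcp_rot: [179.6, -1.0, -0.6]
ft_force: [-0.1, 0.1, -0.5]
finger_gap: 0.1
```

```bash
python3 -m pendant '[-4,2,-4,0,0,0,0,-3,0,0,0,0,-3,0,0,0,0,-3,0,0,0,0,-3,0,0,0,0,-2,0,0]';python3 -m pendant '[0,0,-2,0,0,0,0,-2,0,0]'
```

```text
time: 7.32
tool_pos: [475.1, 29.8, 70.6]
tcp_rot: [179.6, -1.1, -0.7]
ft_force: [-2.3, 0.4, 4.6]
finger_gap: 0.4
time: 7.48
tool_pos: [475.3, 29.8, 69.5]
tcp_rot: [179.5, -1.1, -0.7]
ft_force: [-17.5, -0.5, 33.0]
finger_gap: -0.3
```

On its stop at 69.5 mm. I'll hold about 0.4 s more, then lift away.

```bash
python3 -m pendant '[0,0,-1,0,0,0,0,-1,0,0,0,0,-1,0,0,0,0,-1,0,0]';python3 -m pendant '[0,0,10,0,0,0,0,25,0,0,0,0,35,0,0,0,0,35,0,0,-20,0,30,0,0,-20,0,0,0,0,0,0,0,0,0,0,0,0,0,0,0,0,0,0,0]'
python3 - <<'E'
from bench import viewer
from h import *
import pickle
a=pickle.load(open("s0.pkl","rb"))
for n in("side","scene"):
    v=viewer.snapshot(n);cv2.imwrite(f"pics/{n}4.png",v["frame"])
    S=dict(narrow=(298,237),wide=(335,260),round=(264,209),bar=(230,255),dot=(285,299)) if n=="side" else {}
    for o,(x,y) in S.items():
        g=np.array([(x+i,y+j) for i in range(-3,4) for j in range(-3,4)]);P,z=depth(v,g);Q,_=depth(a[n],g);print(o,np.median(P[z>0],0).round(1),np.median(Q,0).round(1))
E
```

```text
time: 7.82
tool_pos: [475.9, 29.8, 69.9]
tcp_rot: [179.5, -1.1, -0.6]
ft_force: [-8.9, -0.5, 12.8]
finger_gap: 0.0
time: 8.57
tool_pos: [434.6, 30.1, 214.5]
tcp_rot: [179.5, -1.4, -0.6]
ft_force: [-0.2, 0.5, 0.1]
finger_gap: 0.3
narrow [578.3 -38.8  82.9] [570.1 -46.1  94.4]
wide [ 581.  -119.6   82.7] [ 571.4 -125.9   96.3]
round [577.4  47.9  96.7] [576.9  47.6  96.5]
bar [469.9  23.8  75. ] [469.8  23.2  74.7]
dot [ 470.6 -109.1   75.7] [ 470.6 -108.6   75.5]
```

View pics/side4.png

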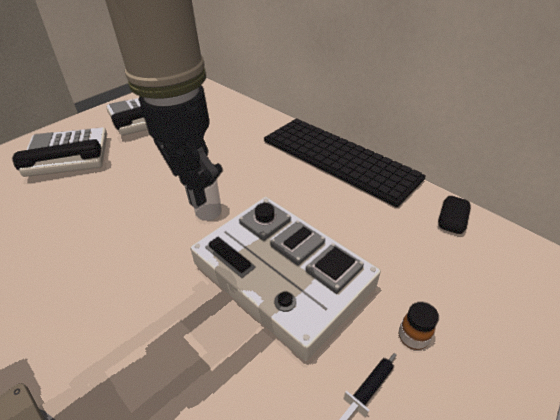

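View pics/scene4.png

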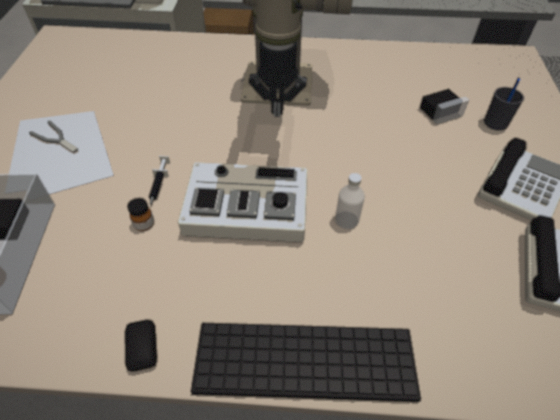

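Both tanks are low: scene (207,201) and (243,203). The bar key (276,173) is up again, and the bottle (350,200), jar (140,213) and syringe (158,180) have not moved. The arm is clear, so I'm handing in.

```bash
python3 -c "
from bench import job;print(job.hand_in())"
```

```text
the job is handed in; nothing more can be done
None
```

The print head is ready and the job is handed in, at about 8.6 s on the robot's clock. With the fingers closed I pushed the wide tank down to its stop, then the narrow one. I then held the bar key on its stop for about half a second, let go and moved the arm clear.

**Last checks:**

| Item | Before | After | What it shows |
|---|---|---|---|
| Wide tank (top height) | 96.3 mm | 82.7 mm | home; fingertip stopped at about 84 mm |
| Narrow tank (top height) | 94.4 mm | 82.9 mm | home; fingertip stopped at about 84 mm |
| Bar key (top height) | 74.7 mm | 75.0 mm | back up; it bottomed at about 69.5 mm while held |
| Round key (top height) | 75.5 mm | 75.7 mm | not pressed |
| Round tank (top height) | 96.5 mm | 96.7 mm | untouched |

- **Loose items:** the bottle, jar and syringe looked unmoved in both camera views. I judged this by eye and did not measure it.
- **Disagreements:** the side camera read about 1–1.5 mm lower than the wrist and scene views and the given heights, within the stated calibration. The narrow tank was pressed about 3–4 mm off its centre, with no visible effect.
- **Forces:** contact force stayed near 37 N or less in every reading I took.

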